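Set and lock the flower-food doser, then line up the bud vases for filling

TASK

Get the flower-food doser ready for this batch of bud vases: first turn its scale sleeve so that the pointer points to the number equal to how many vases are on the table (3, 4 or 5), and lock it there by dropping the loose lock pin fully home through the hole in the pointer into the notch beneath. Then stand all the vases upright on the filling shelf in one row, each centred on a round mark, starting with the mark next to the end plate and skipping none. Leave the pumpkin, the ribbon spool and the pruner where they are.

Things in the scene. Friction and masses are not known exactly. Their poses are not given: they have to be found in the camera images.
- doser: Fixed doser: grey 12-sided base 200 mm across, 50 mm tall; origin under its centre. In its top, 70 mm from its upright axis, eight square notches 18 mm wide, 38 mm deep, 30 deg apart, numbered 1 to 8 outside them. From above, in its own frame, number N lies at 75 + 30 (N-1) deg from x towards y (counter-clockwise). Brass pipe stubs on its +x side.
- sleeve (a joint): Black ribbed sleeve 48 mm across on the doser's axis, top 130 mm above the table. Its flat metal pointer (34 mm wide, 12 thick, 84 mm out from the axis) points to the set number and covers its notch. Rad, counter-clockwise from above: number N at (N-1) x 0.5236. Sprung detent at each number (about 0.15 N m to pass; released within 10 deg of a number it snaps there). Ends just past 1 and 8.
- sleeve_grip (a point): Point on the sleeve's axis 112 mm above the table, 18 mm below its top, where it can be gripped from above at any yaw. Turns with the sleeve.
- pointer_hole (a point): Centre of the square 16 mm hole through the sleeve's pointer, at the pointer's top face (64 mm above the table), 70 mm from the sleeve's axis. Turns with the sleeve; its z is up.
- pin: Loose lock pin, 84 mm long, 80 g, at the start upright in the holder. Origin at its tip's centre, z along it to the head. Steel shank 12 mm in diameter, 44 mm long, tapered to 6 mm over the last 8 mm; black cylindrical head 24 mm in diameter, 40 mm tall (44 to 84 mm from the tip). Fully home, the head rests on the pointer's top face and the tip is 44 mm below that face.
- holder: Wooden holder block of the pin, fixed, 60 x 60 x 50 mm, origin at the centre of its underside, with a square hole 17 mm wide and 46 mm deep in its top. The pin's head rests on its top at the start, the pin's tip 6 mm above the table.
- shelf: Low aluminium filling shelf, fixed, 130 mm (x) by 395 mm (y), top face 40 mm above the table; origin at the centre of its underside, z up. Five round marks lie in one straight row along its y. An upright end plate rises 26 mm above the top face at its -y end, next to mark1.
- mark1 (a point): Centre of round mark 1 on the shelf's top face (a dark ring 68 mm in outside diameter, enclosing 63 mm of plain metal); the marks are 75 mm apart, mark1 is the one next to the end plate, 46 mm from it.
- mark2 (a point): Centre of round mark 2 on the shelf's top face (a dark ring 68 mm in outside diameter, enclosing 63 mm of plain metal); the marks are 75 mm apart, mark1 is the one next to the end plate.
- mark3 (a point): Centre of round mark 3 on the shelf's top face (a dark ring 68 mm in outside diameter, enclosing 63 mm of plain metal); the marks are 75 mm apart, mark1 is the one next to the end plate.
- mark4 (a point): Centre of round mark 4 on the shelf's top face (a dark ring 68 mm in outside diameter, enclosing 63 mm of plain metal); the marks are 75 mm apart, mark1 is the one next to the end plate.
- mark5 (a point): Centre of round mark 5 on the shelf's top face (a dark ring 68 mm in outside diameter, enclosing 63 mm of plain metal); the marks are 75 mm apart, mark1 is the one next to the end plate.
- vase1: White ceramic bud vase, loose, round, 115 mm tall, 150 to 310 g: belly 60 mm in diameter up to 42 mm height, narrowing to a neck 27 mm in diameter from 68 mm to the top. Origin at the centre of its underside, z up. All vases are alike; three to five of the five are present.
- vase2: White ceramic bud vase, loose, round, 115 mm tall, 150 to 310 g: belly 60 mm in diameter up to 42 mm height, narrowing to a neck 27 mm in diameter from 68 mm to the top. Origin at the centre of its underside, z up. All vases are alike; three to five of the five are present.
- vase3: White ceramic bud vase, loose, round, 115 mm tall, 150 to 310 g: belly 60 mm in diameter up to 42 mm height, narrowing to a neck 27 mm in diameter from 68 mm to the top. Origin at the centre of its underside, z up. All vases are alike; three to five of the five are present.
- vase4: White ceramic bud vase, loose, round, 115 mm tall, 150 to 310 g: belly 60 mm in diameter up to 42 mm height, narrowing to a neck 27 mm in diameter from 68 mm to the top. Origin at the centre of its underside, z up. All vases are alike; three to five of the five are present.
- vase5: White ceramic bud vase, loose, round, 115 mm tall, 150 to 310 g: belly 60 mm in diameter up to 42 mm height, narrowing to a neck 27 mm in diameter from 68 mm to the top. Origin at the centre of its underside, z up. All vases are alike; three to five of the five are present.
- pumpkin: Bystander: a loose mini pumpkin 72 mm in diameter, 60 mm tall; origin under its centre. To be left alone.
- spool: Bystander: a loose ribbon spool 70 mm in diameter, 38 mm tall; origin under its centre. To be left alone.
- pruner: Bystander: loose green-handled pruner, about 155 mm long, 16 mm thick, lying on the table; origin near its pivot, on the underside. To be left alone.
There are look-alikes about, which are no part of the job. Several things look just like the holder: the one meant starts farthest from the robot's base.

How it is judged (in metres and radians):
On the way, in this order (a step that is already met when the one before it is completed fails the run):
1. the sleeve is set to 3, 4 or 5 and the pin is fully home through the pointer and the notch (horizontal distance between pin and pointer_hole below 0.006 m and z of pin in the frame of pointer_hole below -0.038 m and angle between pin's own z axis and vertical below 0.2 rad and (value of joint sleeve between 0.8972 and 1.1972 rad or value of joint sleeve between 1.4208 and 1.7208 rad or value of joint sleeve between 1.9444 and 2.2444 rad)), for 0.2 s.
2. all the vases stand upright on the shelf (angle between each of vase1, vase2, vase3, vase4, vase5's own z axis and vertical below 0.1 rad and z of vase1 in the frame of shelf between 0.034 and 0.046 m and z of vase2 in the frame of shelf between 0.034 and 0.046 m and z of vase3 in the frame of shelf between 0.034 and 0.046 m and z of vase4 in the frame of shelf between 0.034 and 0.046 m and z of vase5 in the frame of shelf between 0.034 and 0.046 m), for 0.2 s.
At the end, for the whole second after the job is handed in: Sleeve within 0.15 rad of the number of vases; pin upright in the pointer hole, within 6 mm of its centre, tip at least 38 mm below the pointer's top; every vase upright (0.1 rad) on the shelf, within 16 mm of a mark, marks 1 to N filled; all released and at rest (all of step 2 and horizontal distance between pin and pointer_hole below 0.006 m and z of pin in the frame of pointer_hole below -0.038 m and angle between pin's own z axis and vertical below 0.2 rad and (horizontal distance between vase1 and mark1 below 0.016 m or horizontal distance between vase1 and mark2 below 0.016 m or horizontal distance between vase1 and mark3 below 0.016 m or horizontal distance between vase1 and mark4 below 0.016 m or horizontal distance between vase1 and mark5 below 0.016 m) and (horizontal distance between vase2 and mark1 below 0.016 m or horizontal distance between vase2 and mark2 below 0.016 m or horizontal distance between vase2 and mark3 below 0.016 m or horizontal distance between vase2 and mark4 below 0.016 m or horizontal distance between vase2 and mark5 below 0.016 m) and (horizontal distance between vase3 and mark1 below 0.016 m or horizontal distance between vase3 and mark2 below 0.016 m or horizontal distance between vase3 and mark3 below 0.016 m or horizontal distance between vase3 and mark4 below 0.016 m or horizontal distance between vase3 and mark5 below 0.016 m) and (horizontal distance between vase4 and mark1 below 0.016 m or horizontal distance between vase4 and mark2 below 0.016 m or horizontal distance between vase4 and mark3 below 0.016 m or horizontal distance between vase4 and mark4 below 0.016 m or horizontal distance between vase4 and mark5 below 0.016 m) and (horizontal distance between vase5 and mark1 below 0.016 m or horizontal distance between vase5 and mark2 below 0.016 m or horizontal distance between vase5 and mark3 below 0.016 m or horizontal distance between vase5 and mark4 below 0.016 m or horizontal distance between vase5 and mark5 below 0.016 m) and horizontal distance between any of vase1, vase2, vase3, vase4, vase5 and mark1 below 0.016 m and horizontal distance between any of vase1, vase2, vase3, vase4, vase5 and mark2 below 0.016 m and horizontal distance between any of vase1, vase2, vase3, vase4, vase5 and mark3 below 0.016 m and ((value of joint sleeve between 0.8972 and 1.1972 rad and not (horizontal distance between any of vase1, vase2, vase3, vase4, vase5 and mark4 below 0.016 m) and not (horizontal distance between any of vase1, vase2, vase3, vase4, vase5 and mark5 below 0.016 m)) or (value of joint sleeve between 1.4208 and 1.7208 rad and horizontal distance between any of vase1, vase2, vase3, vase4, vase5 and mark4 below 0.016 m and not (horizontal distance between any of vase1, vase2, vase3, vase4, vase5 and mark5 below 0.016 m)) or (value of joint sleeve between 1.9444 and 2.2444 rad and horizontal distance between any of vase1, vase2, vase3, vase4, vase5 and mark4 below 0.016 m and horizontal distance between any of vase1, vase2, vase3, vase4, vase5 and mark5 below 0.016 m)) and linear speed of each of vase1, vase2, vase3, vase4, vase5, pin below 0.02 m/s); the robot touches nothing.
It fails at once if the pumpkin is shifted by more than 40 mm (distance of pumpkin from where it was at the start of the episode above 0.04 m).
It fails at once if the spool is shifted by more than 40 mm (distance of spool from where it was at the start of the episode above 0.04 m).
It fails at once if the pruner is shifted by more than 40 mm (distance of pruner from where it was at the start of the episode above 0.04 m).
Of vase1, vase2, vase3, vase4, vase5 only 3 to 5 are there at a start; the rules pass over those that are not, and their reading is None.
At some moment in a run one of vase1, vase2, vase3, vase4, vase5 may be knocked a few centimetres aside while the robot is not near it.
It also fails if it takes over 192 s, if anything falls off the work surface, if the arm or the gripper's body presses on something with over 40 N, if the wrist force passes 120 N, or if a joint passes its speed limit or range.

ROBOT

A 6-joint arm with a two-finger parallel gripper is mounted at the origin on the work surface. World frame = base frame: x ahead of the robot, y to its left, z up, the work surface at z = 0. Lengths are in m, angles in degrees, forces in N, time in s.
With the tool pointing down it reaches from about 0.3 to 0.75 m from the base axis. Payload 8.5 kg.
Tool frame: the origin (TCP) lies midway between the tips of the shut fingers; the grasp point (between the pads) lies grasp_offset behind it (grasp_offset is the distance from the TCP to the grasp point, in m); z points along the fingers, y is the line along which they close (so a half turn about z gives the same grasp; the last joint's range is limited). The gripper opens to 85 mm and grips with 20 to 120 N. Pads are 22 mm wide; open, the fingers measure 114 mm over their backs; the gripper's body (76 mm by 85 mm) begins 54 mm behind the grasp point. The pads swing forward as they close: fully open they stand 13 mm farther back than shut.
Start: joints at [52.58, 21.807, 74.336, -0, 83.858, -12.336], TCP at [0.233, 0.498, 0.231] pointing down, gripper open.
Joint ranges: [-178.18, 178.18], [-50.72, 133.34], [12.68, 142.11], [-81.47, 261.47], [9.98, 163.14], [-165.26, 165.26]. Speed limits (degrees/s): [136.94, 136.94, 180, 180, 180, 180].

INTERFACE

Orientations are given as a 3x3 rotation matrix whose columns are the frame's x, y, z axes.
In Python, from rig import observe, get_image, camera_params, close_job, grasp_offset gives the robot as it stands.
- The arm moves only by the shell command python3 -m handwheel 'ROWS' [OPENING] [FORCE]. ROWS is JSON, a list of rows, each a list of 2 entries, a list of its own where there are three numbers: the shift along the tool's x, y, z as a fraction of full scale, then the turn, a rotation vector about the tool's x, y, z as a fraction of full scale. In form: [[[dx, dy, dz], [ax, ay, az]], ...]. A call has 1 to 10 rows; each row is the pose to reach, as a shift and turn from the pose commanded when the call began, along the tool's axes at that moment, turning the shorter way round; what a row does not reach only later rows make up. Full scale, the value 1, is 0.5 m for a shift and pi rad for a turn. A row lasts 1/10 s, in which the tool goes at most 50 mm and 8.59 degrees, less where a joint would pass 70% of its speed; a pose out of reach is approached as far as the arm can. A call with a number of a shift or a turn outside -1 to 1 is refused whole. A call with a gripper value outside its range is refused whole. OPENING is the opening, from 0 (shut) to 1 (fully open), set as the call begins (- or left out, the last holds). The fingers move at their own pace and stop on an object; FORCE is the grip in N (left out, the last holds). Time passes only in rows, so rows that repeat a pose let the fingers close. It gives the time, the measured TCP pose, the force, the opening and the grip force at its end, in the units of the state.
- observe(): the state, without advancing time (a new reading comes with each control period).
- get_image(name): name is "scene" or "top"; returns (picture, depth): 420x560x3 uint8, red, green, blue; 420x560 float32, m along the optical axis (not along the pixel's ray), 0 where there is no reading.
- camera_params(name): a dict with "K" (3x3 intrinsics, pixels), "R" (3x3) and "t" (3): a world point X has camera coordinates R X + t. Camera axes: x right, y down, z forward; pixel columns grow to the right and rows downward; lengths in m; the calibration is good to about 2 mm. A picture is of the moment at which its call begins. camera_params takes no time and is no camera call.
- close_job(): hands the job in; it is judged then, once.
The state is a dict: "time_s": time; "q": joint angles; "qvel": joint speeds; "joint_efforts": joint torques, N m; "position": TCP position; "tool_rot": TCP orientation; "ft_force": force on the tool from outside, world axes, zero at the start; "wrist_torque": the same for the moment, N m; "grip_width": finger opening in m; "gripper_force": force on a finger pad.
Only numpy, scipy, OpenCV 4.12 (cv2) and the standard library are available. Lean on these libraries where they do the work, as an engineer would, in place of code of your own. Each camera call takes 0.05 s, during which the arm holds its last target. There are 200 camera calls.

## Working session

There is one attempt and no reset: what is moved stays moved. The work goes in short steps, Python scripts to look and compute and a shell command to move; the robot and the scene stay as the last step left them, time stands still between calls to the robot, and variables do not carry over. Pictures are saved under pics/ and viewed, at most 14 in all, crops included, and the job is handed in when it is done.

```bash
mkdir -p pics; ls
cat > h.py <<'E'
import numpy as np, cv2, os
from rig import observe, get_image, camera_params, grasp_offset
def ray(cam,u,v):
    p=camera_params(cam);K,R,t=map(np.array,(p["K"],p["R"],p["t"]))
    return -R.T@t, R.T@np.linalg.inv(K)@np.array([u,v,1.])
def onz(cam,u,v,z):
    c,d=ray(cam,u,v);return c+d*(z-c[2])/d[2]
def proj(cam,X):
    p=camera_params(cam);x=np.array(p["K"])@(np.array(p["R"])@np.array(X)+np.array(p["t"]));return x[:2]/x[2]
def cloud(cam,dep):
    p=camera_params(cam);K,R,t=map(np.array,(p["K"],p["R"],p["t"]))
    v,u=np.indices(dep.shape);P=np.stack([(u-K[0,2])/K[0,0]*dep,(v-K[1,2])/K[1,1]*dep,dep],-1)
    return (P-t)@R
def save(n,im): cv2.imwrite(f"pics/{n}.png",im[...,::-1])
def shot(cam,n):
    im,d=get_image(cam);np.savez(f"{n}.npz",im=im,d=d);save(n,im);return im,d
E
python3 - <<'E'
from h import *
for c in("scene","top"):
    shot(c,c+"0");p=camera_params(c);print(c,np.round(p["K"],1).tolist(),np.round(ray(c,280,210),3).tolist() if 0 else [np.round(a,3).tolist() for a in ray(c,280,210)])
print(grasp_offset if not callable(grasp_offset) else grasp_offset());o=observe();print(o["position"],np.round(o["tool_rot"],3).tolist(),o["grip_width"])
E
```

```text
pics
scene [[394.9, 0.0, 282.2], [0.0, 394.9, 211.1], [0.0, 0.0, 1.0]] [[0.967, -0.271, 0.777], [-0.536, 0.353, -0.767]]
top [[385.0, 0.0, 276.6], [0.0, 385.0, 198.9], [0.0, 0.0, 1.0]] [[0.427, 0.044, 1.148], [0.047, -0.008, -0.999]]
0.0187
[0.23301747 0.49791344 0.2307636 ] [[-0.906, 0.424, -0.001], [0.424, 0.906, -0.001], [0.0, -0.001, -1.0]] 0.08510195089396436
```

View pics/top0.png

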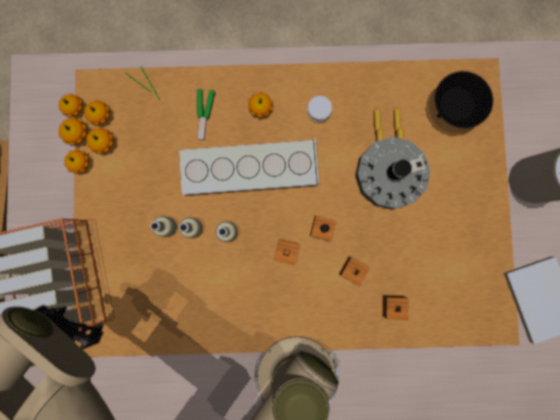

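View pics/scene0.png

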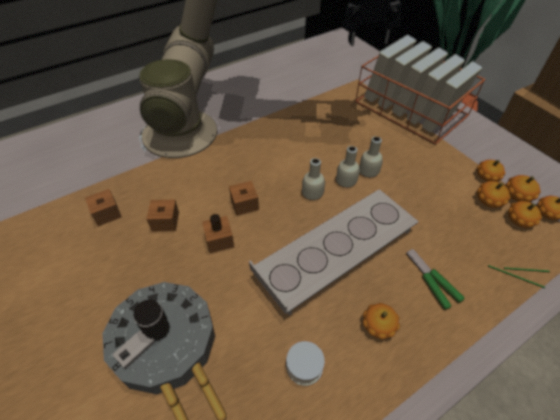

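The top view shows three vases at (162,227), (190,228) and (227,232), and the shelf at (248,167). Its end plate seems to be on the right, at (316,163), to be checked. The doser is at (394,172) with its pointer towards (420,163). The holder candidates are (324,228) with the pin, (287,252), (355,271) and (397,308). The one at (324,228) is farthest from the base. In the scene view the pin stands at (216,225).

Run:
```python
from h import *
T=np.load("top0.npz");S=np.load("scene0.npz")
a=cv2.resize(T["im"][130:215,350:440],None,fx=4.4,fy=4.4,interpolation=2)
b=cv2.resize(T["im"][205:320,275:415],None,fx=2.85,fy=2.85,interpolation=2)
c=cv2.resize(S["im"][280:390,95:225],None,fx=3,fy=3,interpolation=2)
d=cv2.resize(S["im"][180:320,190:420],None,fx=1.7,fy=1.7,interpolation=2)
W=np.zeros((600,800,3),np.uint8)
for im,(y,x) in((a[:300],(0,0)),(b[:300],(0,400)),(c[:300],(300,0)),(d[:300],(300,400))):
    im=im[:, :400-(0)];W[y:y+im.shape[0],x:x+im.shape[1]]=im[:, :800-x]
save("crops",np.clip(W.astype(int)*1.5,0,255).astype(np.uint8))
P=cloud("top",T["d"]);Q=cloud("scene",S["d"])
hsv=cv2.cvtColor(T["im"],cv2.COLOR_RGB2HSV)
for n,(u,v) in dict(table=(330,320),shelf=(210,183),h1=(316,220),base=(375,190),sleeve=(402,168),ptr=(414,160),pinhead=(324,228),h2=(280,246),v1=(158,226),v2=(188,228),v3=(224,231)).items(): print(n,np.round(P[v,u],4))
# vase blobs: depth points above table
for name,C,box in(("top",P,(140,210,250,250)),("scene",Q,(300,130,390,205))):
    x0,y0,x1,y1=box;m=np.zeros(C.shape[:2],bool);m[y0:y1,x0:x1]=1
    m&=(C[...,2]>.012)&(C[...,2]<.15)
    n,l,s,c=cv2.connectedComponentsWithStats(m.astype(np.uint8))
    for i in range(1,n):
        if s[i,4]>40:
            p=C[l==i];t=p[p[:,2]>p[:,2].max()-.01];print(name,s[i],"zmax",p[:,2].max().round(4),"mean top",t.mean(0).round(4),"xy range",p[:,:2].min(0).round(3),p[:,:2].max(0).round(3))
```

```text
table [ 0.1561 -0.1023 -0.001 ]
shelf [0.5634 0.2346 0.0427]
h1 [ 0.4479 -0.0666  0.0523]
base [ 0.5328 -0.2497  0.0076]
sleeve [ 0.5782 -0.2926  0.1308]
ptr [ 0.6099 -0.3498  0.0648]
pinhead [ 0.4247 -0.0839  0.0904]
h2 [0.3774 0.0377 0.0519]
v1 [0.4426 0.3634 0.1139]
v2 [0.435  0.2829 0.1145]
v3 [0.4243 0.1866 0.1148]
top [150 215  26  21 404] zmax 0.1199 mean top [0.4445 0.3718 0.1154] xy range [0.417 0.343] [0.475 0.391]
top [179 217  23  21 380] zmax 0.1196 mean top [0.4392 0.2955 0.1154] xy range [0.41  0.266] [0.467 0.321]
top [216 221  21  21 358] zmax 0.1204 mean top [0.4252 0.1913 0.1155] xy range [0.395 0.163] [0.453 0.22 ]
scene [ 336  137   47   50 1281] zmax 0.1187 mean top [0.4425 0.3301 0.1144] xy range [0.413 0.265] [0.474 0.396]
scene [302 158  24  42 674] zmax 0.1184 mean top [0.4256 0.1892 0.1142] xy range [0.401 0.16 ] [0.455 0.216]
scene [355 190  35  15 310] zmax 0.0442 mean top [0.5539 0.2869 0.0404] xy range [0.535 0.234] [0.584 0.32 ]
```

View pics/crops.png

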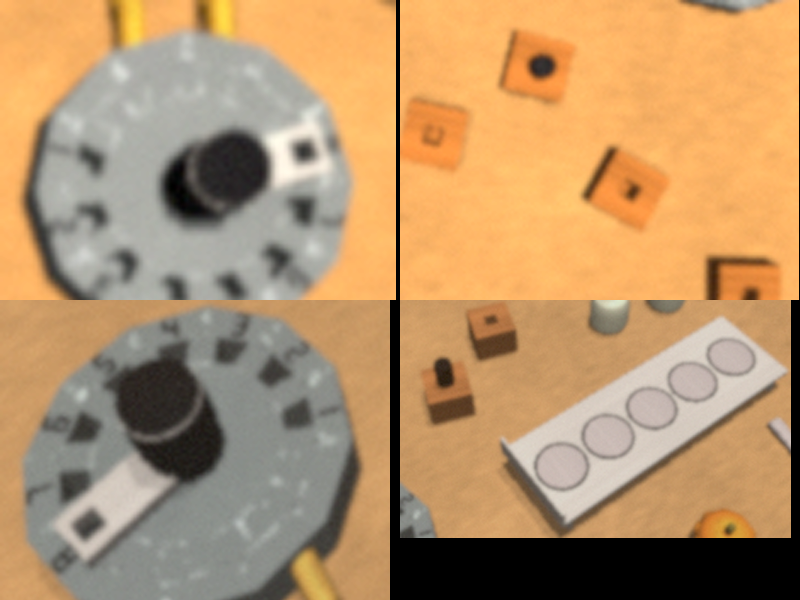

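The crops show the sleeve pointer at number 8: the pointer tip covers 8, with 1 to 7 visible. The end plate stands at the shelf's right end in the top view. The chosen holder is the only one with a pin and is the farthest out. Next I'll measure precisely from both views.

```bash
cat >> h.py <<'E'
def blob(im,box,f):
    x0,y0,x1,y1=box;m=f(im[y0:y1,x0:x1].astype(int)).astype(np.uint8)
    n,l,s,c=cv2.connectedComponentsWithStats(m);i=1+s[1:,4].argmax()
    return c[i]+[x0,y0],s[i],l==i
def tri(uvs):
    A=np.zeros((3,3));b=np.zeros(3)
    for cam,(u,v) in uvs:
        c,d=ray(cam,u,v);d/=np.linalg.norm(d);M=np.eye(3)-np.outer(d,d);A+=M;b+=M@c
    return np.linalg.solve(A,b)
def to(pos,phi):
    """row numbers bringing the TCP to pos, tool down, tool y at phi deg"""
    o=observe();R=np.array(o["tool_rot"]);d=R.T@(np.array(pos)-o["position"])/.5
    from scipy.spatial.transform import Rotation as r
    c,s=np.cos(np.radians(phi)),np.sin(np.radians(phi));G=np.array([[-s,c,0],[c,s,0],[0,0,-1]])
    return np.round(d,4).tolist(),np.round(r.from_matrix(R.T@G).as_rotvec()/np.pi,4).tolist()
E
python3 - <<'E'
from h import *
T=np.load("top0.npz");S=np.load("scene0.npz");P=cloud("top",T["d"]);Q=cloud("scene",S["d"])
def top_pts(C,box,zlo,zhi,n):
    x0,y0,x1,y1=box;c=C[y0:y1,x0:x1].reshape(-1,3);c=c[(c[:,2]>zlo)&(c[:,2]<zhi)]
    (cx,cy),r=cv2.minEnclosingCircle(c[:,:2].astype(np.float32));print(n,len(c),"mean",c.mean(0).round(4),"circ",np.round([cx,cy,r],4))
top_pts(P,(380,150,420,185),.124,.14,"sleeve top");top_pts(Q,(125,290,180,340),.124,.14,"sleeve scene")
top_pts(P,(312,215,336,240),.082,.1,"pin top");top_pts(Q,(205,210,228,232),.082,.1,"pin scene")
top_pts(P,(404,148,434,182),.059,.069,"pointer top");top_pts(Q,(105,325,165,370),.059,.069,"pointer scene")
# pointer hole
dark=lambda a:a.max(-1)<95
for cam,D,box in(("top",T,(414,159,424,169)),("scene",S,(117,348,132,361))):
    try: c,s,_=blob(D["im"],box,dark);print("hole",cam,c,s[4],onz(cam,*c,.064))
    except Exception as e: print(e)
# rings
for cam,D,C in(("top",T,P),("scene",S,Q)):
    g=cv2.cvtColor(D["im"],cv2.COLOR_RGB2GRAY)
    m=(abs(C[...,2]-.041)<.008).astype(np.uint8);m=cv2.morphologyEx(m,cv2.MORPH_CLOSE,np.ones((3,3)))
    n,l,s,_=cv2.connectedComponentsWithStats(m);print(cam,[s[i].tolist() for i in range(1,n) if s[i,4]>1500])
    if cam=="top":i=np.argmax([s[k,4]if s[k,0]>170 and s[k,0]<190 else 0 for k in range(n)])
    else: i=np.argmax([s[k,4]if s[k,0]>235 and s[k,0]<270 else 0 for k in range(n)])
    M=l==i;bg=cv2.medianBlur(g,21).astype(int);k=((bg-g>10)&M).astype(np.uint8)
    cs,h=cv2.findContours(k,cv2.RETR_CCOMP,cv2.CHAIN_APPROX_NONE)
    for c,hh in zip(cs,h[0]):
        if len(c)>30:
            e=cv2.fitEllipse(c);print(cam,"ring",np.round(e[0],1),np.round(e[1],1),onz(cam,*e[0],.04).round(4),"hole" if hh[3]>=0 else "out")
    q=C[M];print("shelf z",np.median(q[:,2]),cv2.minAreaRect(q[:,:2].astype(np.float32)))
E
```

```text
sleeve top 264 mean [ 0.5798 -0.2936  0.1301] circ [ 0.5801 -0.2937  0.0243]
sleeve scene 587 mean [ 0.5821 -0.2958  0.13  ] circ [ 0.5806 -0.2952  0.025 ]
pin top 58 mean [ 0.426  -0.0864  0.0898] circ [ 0.4258 -0.0866  0.0115]
pin scene 87 mean [ 0.4276 -0.0884  0.0892] circ [ 0.4262 -0.088   0.0123]
pointer top 126 mean [ 0.5975 -0.3571  0.0641] circ [ 0.5971 -0.3536  0.0261]
pointer scene 652 mean [ 0.5953 -0.3428  0.0642] circ [ 0.5941 -0.334   0.047 ]
hole top [418.84210526 163.94736842] 19 [ 0.59832027 -0.36315839  0.064     ]
hole scene [124.  354.5] 66 [ 0.59721082 -0.36346594  0.064     ]
top [[357, 127, 73, 81, 2536], [179, 140, 139, 54, 6001]]
top ring [248.  166.7] [ 24.6 141.7] [0.6082 0.124  0.04  ] out
top ring [196.3 170.5] [19.9 20.4] [0.6015 0.2742 0.04  ] hole
top ring [222.1 168.4] [19.6 20.1] [0.6053 0.1994 0.04  ] hole
top ring [247.9 166.7] [19.5 20.3] [0.6083 0.1242 0.04  ] hole
top ring [273.8 164.8] [19.8 20.1] [0.6117 0.0488 0.04  ] hole
top ring [299.5 162.8] [19.5 20.7] [ 0.6154 -0.026   0.04  ] hole
shelf z 0.04093233033445691 ((0.5493652820587158, 0.12
[... 204 characters left out ...]
4] [24.6 28.4] [ 0.6136 -0.026   0.04  ] hole
scene ring [311.8 259.9] [26.4 31.5] [0.6103 0.0484 0.04  ] out
scene ring [311.9 259.6] [23.  27.7] [0.6098 0.0491 0.04  ] hole
scene ring [285.5 313.4] [39.3 47.5] [ 0.6828 -0.0702  0.04  ] out
scene ring [348.8 236.2] [27.8 61. ] [0.6053 0.1579 0.04  ] out
scene ring [337.6 243.1] [21.5 26.9] [0.6061 0.1242 0.04  ] hole
scene ring [361.7 227.5] [19.9 26.1] [0.6026 0.1995 0.04  ] hole
scene ring [384.2 213.4] [20.7 29.2] [0.5999 0.2732 0.04  ] out
scene ring [384.3 212.8] [18.5 25.4] [0.5986 0.2749 0.04  ] hole
shelf z 0.04073880119572406 ((0.6782724261283875, -0.013683795928955078), (0.2784982919692993, 0.7205231785774231), 27.153596878051758)
```

Run:
```python
from h import *
print(to([.45,.08,.25],48));print(to([.5803,-.2945,.2],48))
```

```text
([-0.7474, -0.5731, -0.0379], [-0.0004, -0.0, 0.094])
([-1.301, -1.1408, 0.0626], [-0.0004, -0.0, 0.094])
```

```bash
python3 -m handwheel '[[[-0.7474,-0.5731,-0.0379],[0,0,0.094]],[[-0.7474,-0.5731,-0.0379],[0,0,0.094]],[[-0.7474,-0.5731,-0.0379],[0,0,0.094]],[[-0.7474,-0.5731,-0.0379],[0,0,0.094]],[[-0.7474,-0.5731,-0.0379],[0,0,0.094]],[[-0.7474,-0.5731,-0.0379],[0,0,0.094]],[[-0.7474,-0.5731,-0.0379],[0,0,0.094]],[[-0.7474,-0.5731,-0.0379],[0,0,0.094]],[[-0.7474,-0.5731,-0.0379],[0,0,0.094]],[[-0.7474,-0.5731,-0.0379],[0,0,0.094]]]' 1 60; python3 -c "
from h import *
print(to([.5803,-.2945,.2],48),observe()['q'])"
```

```text
time_s: 1.1
position: [0.4515, 0.0768, 0.2501]
tool_rot: [[-0.741, 0.672, -0.0], [0.672, 0.741, -0.001], [-0.0, -0.0, -1.0]]
ft_force: [0.4, 1.0, 1.0]
grip_width: 0.0857
gripper_force: 0.0
([-0.6897, -0.3771, 0.1006], [-0.0001, 0.0001, -0.0011]) [-5.19009765e+00  1.16641301e+01  8.59416164e+01 -3.34076988e-02
  8.23949128e+01 -5.29881083e+01]
```

```bash
python3 -m handwheel '[[[-0.6897,-0.3771,0.1],[0,0,0]],[[-0.6897,-0.3771,0.1],[0,0,0]],[[-0.6897,-0.3771,0.1],[0,0,0]],[[-0.6897,-0.3771,0.1],[0,0,0]],[[-0.6897,-0.3771,0.1],[0,0,0]],[[-0.6897,-0.3771,0.1],[0,0,0]],[[-0.6897,-0.3771,0.1],[0,0,0]],[[-0.6897,-0.3771,0.1],[0,0,0]],[[-0.6897,-0.3771,0.1],[0,0,0]],[[-0.6897,-0.3771,0.1],[0,0,0]]]' ; python3 -c "
from h import *
print(to([.5803,-.2945,.0933],48),observe()['q'],observe()['qvel'])
shot('top','top1');shot('scene','scene1')"
```

```text
time_s: 2.1
position: [0.5799, -0.2912, 0.1991]
tool_rot: [[-0.742, 0.67, -0.002], [0.67, 0.742, 0.001], [0.002, 0.0, -1.0]]
ft_force: [0.6, 0.6, 0.2]
grip_width: 0.0852
gripper_force: 0.0
([-0.0054, -0.0044, 0.2116], [0.0, -0.0007, -0.0004]) [-3.70984923e+01  3.32320505e+01  6.00238312e+01  1.21288007e-02
  8.68619325e+01 -8.50295788e+01] [ 1.79871979 -2.32788269  1.23251231  0.13034238 -0.06942006  0.11300753]
```

View pics/top1.png

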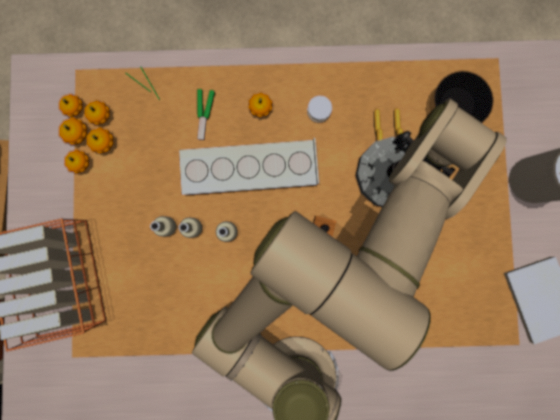

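The top view with the arm moved away confirms three vases, at (162,227), (190,228) and (227,232), with nothing hidden near the rack. So the target is number 3.

```bash
python3 -m handwheel '[[[-0.0054,-0.0044,0.1],[0,0,0]],[[-0.0054,-0.0044,0.1],[0,0,0]],[[-0.0054,-0.0044,0.1],[0,0,0]],[[-0.0054,-0.0044,0.1],[0,0,0]],[[-0.0054,-0.0044,0.1],[0,0,0]],[[-0.0054,-0.0044,0.1],[0,0,0]]]' ; python3 -c "
from h import *
print(to([.5803,-.2945,.0933],48))"
```

```text
time_s: 2.8
position: [0.5811, -0.2942, 0.1517]
tool_rot: [[-0.743, 0.669, 0.002], [0.669, 0.743, -0.001], [-0.002, 0.0, -1.0]]
ft_force: [1.2, -0.1, -0.5]
grip_width: 0.0854
gripper_force: 0.0
([0.001, -0.0015, 0.1168], [0.0001, 0.0007, 0.0])
```

```bash
python3 -m handwheel '[[[0,0,0.04],[0,0,0]],[[0,0,0.08],[0,0,0]],[[0,0,0.1168],[0,0,0]],[[0,0,0.1168],[0,0,0]],[[0,0,0.1168],[0,0,0]]]' ; python3 -m handwheel '[[[0,0,0],[0,0,0]],[[0,0,0],[0,0,0]],[[0,0,0],[0,0,0]],[[0,0,0],[0,0,0]],[[0,0,0],[0,0,0]],[[0,0,0],[0,0,0]],[[0,0,0],[0,0,0]],[[0,0,0],[0,0,0]]]' 0 60
```

```text
time_s: 3.3
position: [0.581, -0.2944, 0.0927]
tool_rot: [[-0.743, 0.669, 0.001], [0.669, 0.743, -0.001], [-0.001, 0.0, -1.0]]
ft_force: [0.5, -0.4, -0.4]
grip_width: 0.0853
gripper_force: 0.0
time_s: 4.1
position: [0.5792, -0.2968, 0.094]
tool_rot: [[-0.742, 0.67, -0.002], [0.67, 0.742, -0.005], [-0.002, -0.005, -1.0]]
ft_force: [-12.0, -8.9, 11.2]
grip_width: 0.0472
gripper_force: 60.8
```

```bash
python3 -m handwheel '[[[0,-0.006,0],[0,0,0]],[[0,-0.006,0],[0,0,0.04]],[[0,-0.006,0],[0,0,0.08]],[[0,-0.006,0],[0,0,0.12]],[[0,-0.006,0],[0,0,0.16]],[[0,-0.006,0],[0,0,0.2]],[[0,-0.006,0],[0,0,0.24]],[[0,-0.006,0],[0,0,0.28]],[[0,-0.006,0],[0,0,0.28]]]'; python3 -m handwheel '[[[0,0,0],[0,0,0.04]],[[0,0,0],[0,0,0.08]],[[0,0,0],[0,0,0.12]],[[0,0,0],[0,0,0.16]],[[0,0,0],[0,0,0.2]],[[0,0,0],[0,0,0.24]],[[0,0,0],[0,0,0.28]],[[0,0,0],[0,0,0.28]]]'; python3 -m handwheel '[[[0,0,0],[0,0,0.04]],[[0,0,0],[0,0,0.08]],[[0,0,0],[0,0,0.12]],[[0,0,0],[0,0,0.16]],[[0,0,0],[0,0,0.2]],[[0,0,0],[0,0,0.24]],[[0,0,0],[0,0,0.2733]],[[0,0,0],[0,0,0.2733]],[[0,0,0],[0,0,0.2733]]]'; python3 -c "
from h import *
shot('top','top2');shot('scene','scene2')
R=np.array(observe()['tool_rot']);print(np.degrees(np.arctan2(R[1,1],R[0,1])))"
```

```text
time_s: 5.0
position: [0.5786, -0.2971, 0.094]
tool_rot: [[0.046, 0.999, 0.001], [0.999, -0.046, -0.002], [-0.002, 0.001, -1.0]]
ft_force: [-3.8, 0.3, 9.3]
grip_width: 0.047
gripper_force: 61.2
time_s: 5.8
position: [0.5782, -0.2967, 0.094]
tool_rot: [[0.799, 0.602, -0.0], [0.602, -0.799, -0.001], [-0.001, 0.001, -1.0]]
ft_force: [-6.0, 0.1, 11.2]
grip_width: 0.0467
gripper_force: 61.3
time_s: 6.7
position: [0.5783, -0.2963, 0.094]
tool_rot: [[0.978, -0.208, 0.0], [-0.208, -0.978, -0.0], [0.0, 0.0, -1.0]]
ft_force: [-6.1, 1.6, 11.2]
grip_width: 0.0468
gripper_force: 61.4
-102.02167785244363
```

```bash
python3 -m handwheel '[[[0,0,0],[0,0,0]],[[0,0,0],[0,0,0]],[[0,0,0],[0,0,0]],[[0,0,0],[0,0,0]],[[0,0,0],[0,0,0]],[[0,0,0],[0,0,0]]]' 1; python3 -m handwheel '[[[0,0,-0.08],[0,0,0]],[[0,0,-0.18],[0,0,0]],[[0,0,-0.28],[0,0,0]],[[0,0,-0.28],[0,0,0]],[[0,0,-0.28],[0,0,0]]]';python3 -c "
from h import *
print(to([.426,-.0873,.23],45))"
```

```text
time_s: 7.4
position: [0.5788, -0.2964, 0.0918]
tool_rot: [[0.978, -0.208, -0.0], [-0.208, -0.978, 0.0], [-0.0, -0.0, -1.0]]
ft_force: [-0.6, 0.2, 1.3]
grip_width: 0.0855
gripper_force: 0.0
time_s: 7.9
position: [0.5789, -0.2964, 0.2326]
tool_rot: [[0.978, -0.208, 0.002], [-0.208, -0.978, -0.001], [0.002, 0.001, -1.0]]
ft_force: [-0.1, -0.0, -0.2]
grip_width: 0.0853
gripper_force: 0.0
([-0.386, -0.3456, 0.0043], [0.0008, 0.0001, -0.8166])
```

```bash
python3 -m handwheel '[[[-0.386,-0.3456,0.004],[0,0,0.1834]],[[-0.386,-0.3456,0.004],[0,0,0.1834]],[[-0.386,-0.3456,0.004],[0,0,0.1834]],[[-0.386,-0.3456,0.004],[0,0,0.1834]],[[-0.386,-0.3456,0.004],[0,0,0.1834]],[[-0.386,-0.3456,0.004],[0,0,0.1834]],[[-0.386,-0.3456,0.004],[0,0,0.1834]],[[-0.386,-0.3456,0.004],[0,0,0.1834]]]';python3 -c "
from h import *
print(to([.426,-.0873,.120],-135),observe()['q'])
T=shot('top','top3');S=shot('scene','scene3')
a=cv2.resize(T[0][130:215,345:440],None,fx=4,fy=4,interpolation=2);c=cv2.resize(S[0][280:390,90:220],None,fx=3,fy=3,interpolation=2)
W=np.zeros((340,780,3),np.uint8);W[:340,:380]=a;W[:330,390:780]=c;save('crop3',np.clip(W*1.4,0,255).astype(np.uint8))"
```

```text
time_s: 8.7
position: [0.4264, -0.0879, 0.2293]
tool_rot: [[0.707, -0.707, -0.001], [-0.707, -0.707, 0.0], [-0.001, 0.0, -1.0]]
ft_force: [-0.3, -0.1, -0.7]
grip_width: 0.0853
gripper_force: 0.0
([-0.0012, -0.0004, 0.2186], [0.0001, 0.0002, -0.0001]) [-2.72981057e+01  1.03593577e+01  9.12810476e+01 -1.18244544e-02
  7.83999853e+01  1.07720323e+02]
```

View pics/crop3.png

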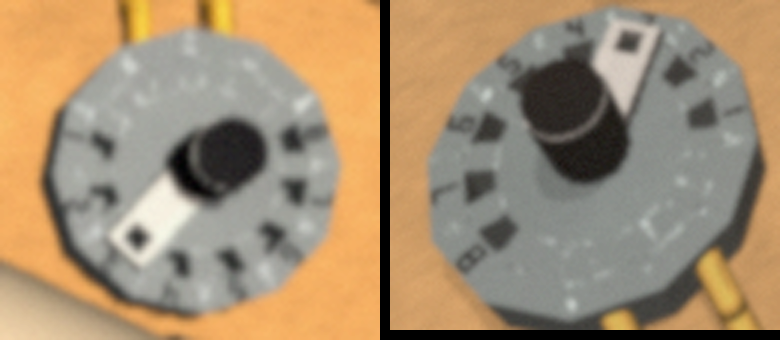

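The pointer now covers number 3, with 2 and 4 visible on either side of it. Its hole is at about (379,189) in the top view and (169,294) in the scene view.

```bash
python3 -m handwheel '[[[-0.001,0,0.1],[0,0,0]],[[-0.001,0,0.2],[0,0,0]],[[-0.001,0,0.26],[0,0,0]],[[-0.001,0,0.3],[0,0,0]],[[-0.001,0,0.337],[0,0,0]],[[-0.001,0,0.337],[0,0,0]],[[-0.001,0,0.337],[0,0,0]]]';python3 - <<'E'
from h import *
T=np.load("top3.npz")["im"];S=np.load("scene3.npz")["im"]
dark=lambda a:a.max(-1)<110
uv=[]
for cam,D,box in(("top",T,(375,185,384,193)),("scene",S,(163,288,176,300))):
    c,s,_=blob(D,box,dark);print("hole",cam,c,s,onz(cam,*c,.064).round(4));uv.append((cam,c))
print(tri(uv),observe()["position"])
E
```

```text
time_s: 9.5
position: [0.426, -0.0875, 0.0613]
tool_rot: [[0.706, -0.708, -0.001], [-0.708, -0.706, 0.0], [-0.001, 0.0, -1.0]]
ft_force: [0.6, 0.3, 0.5]
grip_width: 0.0853
gripper_force: 0.0
hole top [379. 189.] [ 2  2  5  5 21] [ 0.5301 -0.2466  0.064 ]
hole scene [169.17647059 293.56862745] [ 2  2  9  8 51] [ 0.5285 -0.2469  0.064 ]
[ 0.52977141 -0.24658123  0.06564485] [ 0.42596598 -0.08751379  0.06132967]
```

```bash
python3 -m handwheel '[[[0,0,0],[0,0,0]],[[0,0,0],[0,0,0]],[[0,0,0],[0,0,0]],[[0,0,0],[0,0,0]],[[0,0,0],[0,0,0]],[[0,0,0],[0,0,0]],[[0,0,0],[0,0,0]],[[0,0,0],[0,0,0]],[[0,0,0],[0,0,0]],[[0,0,0],[0,0,0]]]' 0 40
```

```text
time_s: 10.5
position: [0.4257, -0.0869, 0.0618]
tool_rot: [[0.707, -0.707, 0.001], [-0.707, -0.707, -0.0], [0.001, -0.0, -1.0]]
ft_force: [-2.2, -0.3, 5.9]
grip_width: 0.0227
gripper_force: 38.9
```

```bash
python3 -m handwheel '[[[0,0,-0.05],[0,0,0]],[[0,0,-0.1],[0,0,0]],[[0,0,-0.2],[0,0,0]],[[0,0,-0.28],[0,0,0]],[[0,0,-0.28],[0,0,0]],[[0,0,-0.28],[0,0,0]]]'; python3 -c "
from h import *
print(to([.5295,-.2467,.20],-135))"
```

```text
time_s: 11.1
position: [0.4254, -0.0868, 0.2015]
tool_rot: [[0.707, -0.707, 0.001], [-0.707, -0.707, -0.0], [0.001, -0.0, -1.0]]
ft_force: [1.3, -0.2, -2.1]
grip_width: 0.0228
gripper_force: 39.4
([0.3733, 0.0789, 0.0033], [-0.0001, -0.0003, -0.0])
```

```bash
python3 -m handwheel '[[[0.08,0.02,0],[0,0,0]],[[0.16,0.035,0],[0,0,0]],[[0.24,0.05,0],[0,0,0]],[[0.32,0.068,0],[0,0,0]],[[0.36,0.076,0],[0,0,0]],[[0.3733,0.0789,0],[0,0,0]],[[0.3733,0.0789,0],[0,0,0]],[[0.3733,0.0789,0],[0,0,0]]]'; python3 -c "
from h import *
print(to([.5295,-.2467,.131],-135))
T=shot('top','top4');S=shot('scene','scene4')
s=S[0][180:330,100:240];save('crop4',np.clip(cv2.resize(s,None,fx=4,fy=4,interpolation=2)*1.4,0,255).astype(np.uint8))"
```

```text
time_s: 11.9
position: [0.529, -0.2457, 0.2006]
tool_rot: [[0.707, -0.707, -0.001], [-0.707, -0.707, 0.001], [-0.002, 0.0, -1.0]]
ft_force: [-0.1, -0.5, -0.4]
grip_width: 0.0232
gripper_force: 39.4
([0.0024, 0.0006, 0.1393], [0.0, 0.0006, 0.0001])
```

View pics/crop4.png

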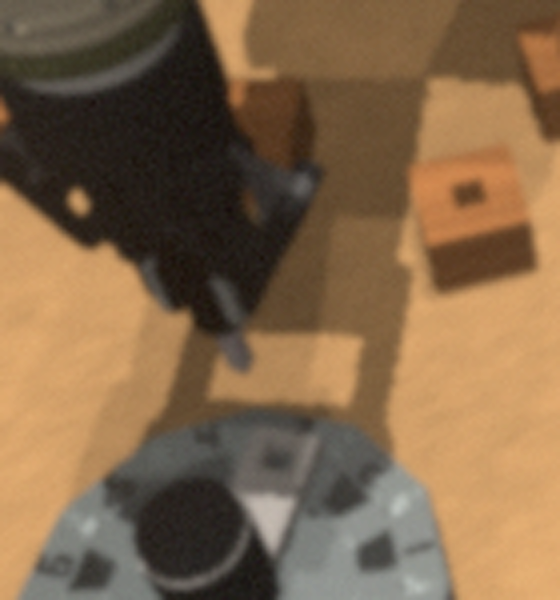

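The pin is held in the fingers with its tip at about (160,271) in the scene view, above the pointer hole. I'll lower it to just above the hole and compare.

```bash
python3 -m handwheel '[[[0.0024,0.0006,0.05],[0,0,0]],[[0.0024,0.0006,0.09],[0,0,0]],[[0.0024,0.0006,0.11],[0,0,0]],[[0.0024,0.0006,0.125],[0,0,0]],[[0.0024,0.0006,0.125],[0,0,0]],[[0.0024,0.0006,0.125],[0,0,0]]]'; python3 -c "
from h import *
print(proj('scene',[.529,-.2457,.1448]))
S=shot('scene','scene5')[0];p=observe()['position'];p[2]-=.0558
print(p,proj('scene',p),proj('scene',[.5295,-.2467,.064]),to([.5295,-.2467,.118],-135))
s=S[240:320,120:220];save('crop5',np.clip(cv2.resize(s,None,fx=6,fy=6,interpolation=2)*1.4,0,255).astype(np.uint8))"
```

```text
time_s: 12.6
position: [0.5305, -0.2479, 0.1396]
tool_rot: [[0.707, -0.707, 0.001], [-0.707, -0.707, -0.001], [0.001, -0.0, -1.0]]
ft_force: [-0.4, -0.9, -1.4]
grip_width: 0.023
gripper_force: 39.4
[160.42884341 272.41246415]
[ 0.53054691 -0.24800688  0.08399044] [166.86443389 289.72317106] [169.47331861 293.87667557] ([-0.0034, -0.0004, 0.0436], [-0.0001, -0.0005, -0.0])
```

View pics/crop5.png

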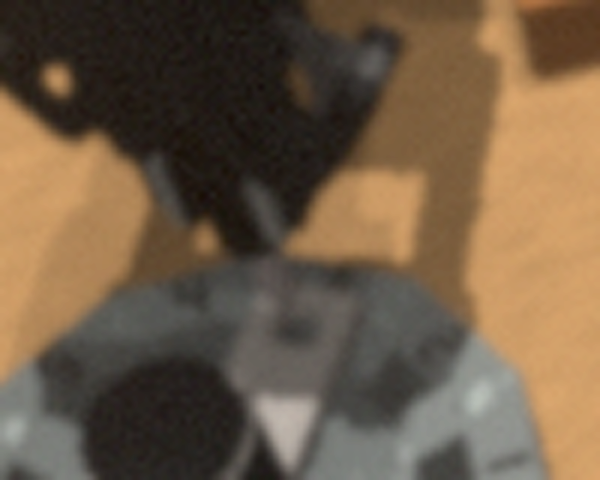

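The tip sits at about (284,295) in the crop, as predicted, and the hole is just below it at (295,328). I'll insert it slowly.

```bash
python3 -m handwheel '[[[-0.002,0,0.02],[0,0,0]],[[-0.002,0,0.035],[0,0,0]],[[-0.002,0,0.045],[0,0,0]],[[-0.002,0,0.055],[0,0,0]],[[-0.002,0,0.065],[0,0,0]],[[-0.002,0,0.07],[0,0,0]],[[-0.002,0,0.07],[0,0,0]]]'; python3 -c "
from h import *
print(to([.5295,-.2467,.0758],-135))"
```

```text
time_s: 13.35
position: [0.5294, -0.2471, 0.1035]
tool_rot: [[0.707, -0.707, -0.001], [-0.707, -0.707, 0.0], [-0.001, 0.0, -1.0]]
ft_force: [-0.4, -0.6, -1.5]
grip_width: 0.0226
gripper_force: 39.4
([-0.0004, -0.0006, 0.0554], [0.0, 0.0002, -0.0001])
```

```bash
python3 -m handwheel '[[[0,0,0.012],[0,0,0]],[[0,0,0.024],[0,0,0]],[[0,0,0.034],[0,0,0]],[[0,0,0.044],[0,0,0]],[[0,0,0.05],[0,0,0]],[[0,0,0.053],[0,0,0]],[[0,0,0.053],[0,0,0]],[[0,0,0.053],[0,0,0]]]'
```

```text
time_s: 14.15
position: [0.5296, -0.2472, 0.0775]
tool_rot: [[0.707, -0.707, 0.0], [-0.707, -0.707, -0.0], [0.0, -0.0, -1.0]]
ft_force: [-0.2, -0.7, -0.4]
grip_width: 0.0226
gripper_force: 39.4
```

Release (it drops the last 1–2 mm), and rise.

```bash
python3 -m handwheel '[[[0,0,0],[0,0,0]],[[0,0,0],[0,0,0]],[[0,0,0],[0,0,0]],[[0,0,0],[0,0,0]],[[0,0,0],[0,0,0]],[[0,0,0],[0,0,0]]]' 0.7; python3 -m handwheel '[[[0,0,-0.06],[0,0,0]],[[0,0,-0.14],[0,0,0]],[[0,0,-0.24],[0,0,0]],[[0,0,-0.3],[0,0,0]],[[0,0,-0.3],[0,0,0]]]'; python3 -c "
from h import *
print(to([.4255,.19,.23],0),to([.4255,.19,.23],-180),observe()['q'])"
```

```text
time_s: 14.75
position: [0.5295, -0.2472, 0.0774]
tool_rot: [[0.707, -0.707, -0.0], [-0.707, -0.707, -0.0], [0.0, 0.0, -1.0]]
ft_force: [0.1, 0.2, 0.5]
grip_width: 0.0597
gripper_force: 0.0
time_s: 15.25
position: [0.5307, -0.2479, 0.2321]
tool_rot: [[0.707, -0.707, 0.007], [-0.707, -0.707, -0.005], [0.009, -0.001, -1.0]]
ft_force: [0.6, 0.3, -0.2]
grip_width: 0.0598
gripper_force: 0.0
([-0.7682, -0.4705, -0.002], [0.0031, -0.0019, -0.75]) ([-0.7682, -0.4705, -0.002], [-0.0015, -0.0025, 0.25]) [-3.66104367e+01  2.51820783e+01  6.87021595e+01 -5.89771933e-04
  8.55984242e+01  9.83903329e+01]
```

```bash
python3 -m handwheel '[[[-0.768,-0.4705,0],[0,0,-0.75]],[[-0.768,-0.4705,0],[0,0,-0.75]],[[-0.768,-0.4705,0],[0,0,-0.75]],[[-0.768,-0.4705,0],[0,0,-0.75]],[[-0.768,-0.4705,0],[0,0,-0.75]],[[-0.768,-0.4705,0],[0,0,-0.75]],[[-0.768,-0.4705,0],[0,0,-0.75]],[[-0.768,-0.4705,0],[0,0,-0.75]],[[-0.768,-0.4705,0],[0,0,-0.75]],[[-0.768,-0.4705,0],[0,0,-0.75]]]'
python3 - <<'E'
from h import *
print(to([.4255,.19,.23],0))
T=shot('top','top6');S=shot('scene','scene6')
for cam,d in(("top",T[1]),("scene",S[1])):
    C=cloud(cam,d);p=C.reshape(-1,3);q=p[(p[:,2]>.075)&(p[:,2]<.115)&(np.hypot(p[:,0]-.5295,p[:,1]+.2467)<.03)]
    print(cam,"pin",len(q),q.mean(0).round(4),np.percentile(q[:,2],[50,95]))
    for x,y in((.4445,.3718),(.4392,.2955),(.4252,.191)):
        q=p[(p[:,2]>.105)&(p[:,2]<.125)&(np.hypot(p[:,0]-x,p[:,1]-y)<.03)];print(len(q),q.mean(0).round(4) if len(q) else 0)
E
```

```text
time_s: 16.25
position: [0.422, 0.1953, 0.2266]
tool_rot: [[0.747, 0.665, -0.002], [0.665, -0.747, 0.001], [-0.001, -0.002, -1.0]]
ft_force: [0.0, -0.8, -0.4]
grip_width: 0.06
gripper_force: 0.0
([-0.0018, 0.0125, -0.0069], [-0.0007, -0.0, -0.2685])
top pin 80 [ 0.531  -0.2425  0.0993] [0.10236106 0.10661782]
0 0
0 0
0 0
scene pin 197 [ 0.5352 -0.2466  0.0966] [0.10188517 0.10569101]
84 [0.4461 0.3682 0.1132]
87 [0.4401 0.2921 0.1137]
93 [0.4259 0.1888 0.1136]
```

```bash
python3 -m handwheel '[[[-0.0018,0.0125,0],[0,0,-0.2685]],[[-0.0018,0.0125,0],[0,0,-0.2685]],[[-0.0018,0.0125,0],[0,0,-0.2685]],[[-0.0018,0.0125,0],[0,0,-0.2685]],[[-0.0018,0.0125,0],[0,0,-0.2685]],[[-0.0018,0.0125,0],[0,0,-0.2685]],[[-0.0018,0.0125,0],[0,0,-0.2685]],[[-0.0018,0.0125,0],[0,0,-0.2685]]]'; python3 -c "
from h import *
print(to([.4255,.19,.076],0))"
```

```text
time_s: 17.15
position: [0.428, 0.1847, 0.227]
tool_rot: [[0.019, 1.0, -0.001], [1.0, -0.019, -0.0], [-0.0, -0.001, -1.0]]
ft_force: [0.2, -0.1, 0.8]
grip_width: 0.0599
gripper_force: 0.0
([0.0105, -0.0049, 0.302], [-0.0002, 0.0, -0.0061])
```

```bash
python3 -m handwheel '[[[0.0105,-0.005,0],[0,0,-0.006]],[[0.0105,-0.005,0.1],[0,0,-0.006]],[[0.0105,-0.005,0.2],[0,0,-0.006]],[[0.0105,-0.005,0.26],[0,0,-0.006]],[[0.0105,-0.005,0.302],[0,0,-0.006]],[[0.0105,-0.005,0.302],[0,0,-0.006]],[[0.0105,-0.005,0.302],[0,0,-0.006]]]'; python3 -m handwheel '[[[0,0,0],[0,0,0]],[[0,0,0],[0,0,0]],[[0,0,0],[0,0,0]],[[0,0,0],[0,0,0]],[[0,0,0],[0,0,0]],[[0,0,0],[0,0,0]],[[0,0,0],[0,0,0]]]' 0 40; python3 -m handwheel '[[[0,0,-0.05],[0,0,0]],[[0,0,-0.12],[0,0,0]],[[0,0,-0.2],[0,0,0]],[[0,0,-0.28],[0,0,0]],[[0,0,-0.36],[0,0,0]],[[0,0,-0.36],[0,0,0]],[[0,0,-0.36],[0,0,0]]]'; python3 -c "
from h import *
print(to([.6146,-.026,.256],0))"
```

```text
time_s: 17.85
position: [0.4257, 0.1909, 0.0769]
tool_rot: [[-0.005, 1.0, 0.0], [1.0, 0.005, 0.0], [0.0, 0.0, -1.0]]
ft_force: [-0.3, 0.4, 0.7]
grip_width: 0.0599
gripper_force: 0.0
time_s: 18.55
position: [0.4256, 0.1908, 0.0772]
tool_rot: [[-0.006, 1.0, 0.001], [1.0, 0.006, 0.0], [0.0, 0.001, -1.0]]
ft_force: [-2.9, 0.9, 6.7]
grip_width: 0.026
gripper_force: 40.6
time_s: 19.25
position: [0.4251, 0.1907, 0.2562]
tool_rot: [[-0.006, 1.0, 0.0], [1.0, 0.006, 0.0], [0.0, 0.0, -1.0]]
ft_force: [-0.4, -0.3, -3.3]
grip_width: 0.026
gripper_force: 40.5
([-0.4356, 0.3764, 0.0005], [0.0001, -0.0, 0.0019])
```

```bash
python3 -m handwheel '[[[-0.05,0.045,0],[0,0,0]],[[-0.12,0.105,0],[0,0,0]],[[-0.19,0.165,0],[0,0,0]],[[-0.26,0.225,0],[0,0,0]],[[-0.33,0.285,0],[0,0,0]],[[-0.4,0.345,0],[0,0,0]],[[-0.4356,0.3764,0],[0,0,0]],[[-0.4356,0.3764,0],[0,0,0]],[[-0.4356,0.3764,0],[0,0,0]],[[-0.4356,0.3764,0],[0,0,0]]]'; python3 -c "
from h import *
print(to([.6146,-.026,.1185],0))"
```

```text
time_s: 20.25
position: [0.6141, -0.025, 0.2555]
tool_rot: [[-0.007, 1.0, -0.002], [1.0, 0.007, 0.001], [0.001, -0.002, -1.0]]
ft_force: [-0.5, 0.1, -1.7]
grip_width: 0.0262
gripper_force: 40.5
([-0.0022, 0.0015, 0.2739], [-0.0007, -0.0002, 0.0022])
```

```bash
python3 -m handwheel '[[[-0.001,0.001,0.06],[0,0,0]],[[-0.001,0.001,0.14],[0,0,0]],[[-0.001,0.001,0.2],[0,0,0]],[[-0.001,0.001,0.24],[0,0,0]],[[-0.001,0.001,0.262],[0,0,0]],[[-0.001,0.001,0.274],[0,0,0]],[[-0.001,0.001,0.274],[0,0,0]],[[-0.001,0.001,0.274],[0,0,0]]]'; python3 -c "
from h import *
print(to([.6146,-.026,.117],0),observe()['ft_force'])"
```

```text
time_s: 21.05
position: [0.6158, -0.0264, 0.1205]
tool_rot: [[-0.006, 1.0, 0.002], [1.0, 0.006, -0.0], [-0.0, 0.002, -1.0]]
ft_force: [0.1, -0.9, -2.9]
grip_width: 0.0261
gripper_force: 40.5
([0.0007, -0.0025, 0.007], [0.0006, 0.0001, 0.002]) [ 0.10565169 -0.9066787  -2.93490214]
```

```bash
python3 -m handwheel '[[[0,0,0.004],[0,0,0]],[[0,0,0.006],[0,0,0]],[[0,0,0.006],[0,0,0]],[[0,0,0.006],[0,0,0]]]'; python3 -m handwheel '[[[0,0,0],[0,0,0]],[[0,0,0],[0,0,0]],[[0,0,0],[0,0,0]],[[0,0,0],[0,0,0]],[[0,0,0],[0,0,0]],[[0,0,0],[0,0,0]]]' 0.7; python3 -m handwheel '[[[0,0,-0.06],[0,0,0]],[[0,0,-0.14],[0,0,0]],[[0,0,-0.22],[0,0,0]],[[0,0,-0.22],[0,0,0]],[[0,0,-0.22],[0,0,0]]]'
cat > look.py <<'E'
from h import *
import sys
S=get_image('scene');T=get_image('top');np.savez("last.npz",s=S[0],t=T[0])
for cam,d in(("scene",S[1]),("top",T[1])):
    p=cloud(cam,d).reshape(-1,3)
    for lo,hi,n in((.105,.125,"table"),(.145,.165,"shelf")):
        q=p[(p[:,2]>lo)&(p[:,2]<hi)&(p[:,0]>.36)&(p[:,0]<.7)&(p[:,1]>-.1)&(p[:,1]<.45)]
        if not len(q):continue
        g=((q[:,:2]-[.36,-.1])/.004).astype(int);m=np.zeros((90,140),np.uint8);m[g[:,0],g[:,1]]=1
        k,l,_,_=cv2.connectedComponentsWithStats(cv2.dilate(m,np.ones((3,3))))
        for i in range(1,k):
            r=q[l[g[:,0],g[:,1]]==i]
            if len(r)>25: print(cam,n,len(r),r.mean(0).round(4))
E
python3 look.py; python3 -c "
from h import *
print(to([.4396,.294,.22],0))"
```

```text
time_s: 21.45
position: [0.6157, -0.0266, 0.1172]
tool_rot: [[-0.006, 1.0, 0.001], [1.0, 0.006, -0.0], [-0.0, 0.001, -1.0]]
ft_force: [-2.0, 0.1, 5.4]
grip_width: 0.0263
gripper_force: 40.9
time_s: 22.05
position: [0.6154, -0.0264, 0.1163]
tool_rot: [[-0.006, 1.0, -0.0], [1.0, 0.006, -0.0], [-0.0, -0.0, -1.0]]
ft_force: [0.3, -0.3, -0.2]
grip_width: 0.0597
gripper_force: 0.0
time_s: 22.55
position: [0.6155, -0.0264, 0.2268]
tool_rot: [[-0.006, 1.0, 0.001], [1.0, 0.006, -0.0], [-0.0, 0.001, -1.0]]
ft_force: [0.1, 0.1, -0.5]
grip_width: 0.0597
gripper_force: 0.0
scene table 88 [0.4404 0.2923 0.1136]
scene table 82 [0.446  0.3684 0.1134]
scene table 135 [ 0.6233 -0.031   0.1115]
scene shelf 160 [ 0.6181 -0.0276  0.1541]
top table 85 [0.439  0.2949 0.115 ]
top table 87 [0.4445 0.3712 0.115 ]
([0.6427, -0.3467, 0.0113], [-0.0007, -0.0002, 0.0019])
```

Vase placed. The others are unmoved: v2 at (.4396,.2937) and v1 at (.445,.370).

```bash
python3 -m handwheel '[[[0.6427,-0.3467,0],[0,0,0.002]],[[0.6427,-0.3467,0],[0,0,0.002]],[[0.6427,-0.3467,0],[0,0,0.002]],[[0.6427,-0.3467,0],[0,0,0.002]],[[0.6427,-0.3467,0],[0,0,0.002]],[[0.6427,-0.3467,0],[0,0,0.002]],[[0.6427,-0.3467,0],[0,0,0.002]],[[0.6427,-0.3467,0],[0,0,0.002]],[[0.6427,-0.3467,0],[0,0,0.002]],[[0.6427,-0.3467,0],[0,0,0.002]]]'; python3 -m handwheel '[[[0,0,0],[0,0,0]],[[0,0,0],[0,0,0]],[[0,0,0],[0,0,0]]]'; python3 -c "
from h import *
print(to([.4396,.294,.0765],0))"
```

```text
time_s: 23.65
position: [0.4403, 0.2933, 0.2256]
tool_rot: [[0.0, 1.0, -0.001], [1.0, -0.0, -0.001], [-0.001, -0.001, -1.0]]
ft_force: [0.2, -0.2, 1.0]
grip_width: 0.0598
gripper_force: 0.0
time_s: 23.95
position: [0.4406, 0.2931, 0.2263]
tool_rot: [[0.002, 1.0, -0.0], [1.0, -0.002, -0.0], [-0.0, -0.0, -1.0]]
ft_force: [0.3, 0.3, -0.6]
grip_width: 0.0596
gripper_force: 0.0
([0.0019, -0.002, 0.2995], [-0.0, 0.0, -0.0006])
```

```bash
python3 -m handwheel '[[[0.002,-0.002,0.06],[0,0,0]],[[0.002,-0.002,0.14],[0,0,0]],[[0.002,-0.002,0.2],[0,0,0]],[[0.002,-0.002,0.26],[0,0,0]],[[0.002,-0.002,0.2995],[0,0,0]],[[0.002,-0.002,0.2995],[0,0,0]],[[0.002,-0.002,0.2995],[0,0,0]]]'; python3 -m handwheel '[[[0,0,0],[0,0,0]],[[0,0,0],[0,0,0]],[[0,0,0],[0,0,0]],[[0,0,0],[0,0,0]],[[0,0,0],[0,0,0]],[[0,0,0],[0,0,0]],[[0,0,0],[0,0,0]]]' 0 40; python3 -m handwheel '[[[0,0,-0.05],[0,0,0]],[[0,0,-0.12],[0,0,0]],[[0,0,-0.2],[0,0,0]],[[0,0,-0.28],[0,0,0]],[[0,0,-0.36],[0,0,0]],[[0,0,-0.36],[0,0,0]],[[0,0,-0.36],[0,0,0]]]'; python3 -c "
from h import *
print(to([.611,.049,.256],0))"
```

```text
time_s: 24.65
position: [0.4396, 0.2948, 0.0772]
tool_rot: [[0.001, 1.0, 0.0], [1.0, -0.001, 0.0], [0.0, 0.0, -1.0]]
ft_force: [-0.1, -0.5, -0.0]
grip_width: 0.0601
gripper_force: 0.0
time_s: 25.35
position: [0.4394, 0.295, 0.0775]
tool_rot: [[0.0, 1.0, 0.001], [1.0, -0.0, 0.001], [0.001, 0.001, -1.0]]
ft_force: [-2.1, -0.7, 6.4]
grip_width: 0.0259
gripper_force: 40.0
time_s: 26.05
position: [0.4389, 0.2948, 0.2564]
tool_rot: [[0.0, 1.0, 0.0], [1.0, -0.0, 0.0], [0.0, 0.0, -1.0]]
ft_force: [0.2, -0.1, -3.5]
grip_width: 0.0263
gripper_force: 40.4
([-0.4914, 0.3444, 0.0009], [0.0001, -0.0, -0.0001])
```

```bash
python3 -m handwheel '[[[-0.06,0.042,0],[0,0,0]],[[-0.14,0.098,0],[0,0,0]],[[-0.22,0.154,0],[0,0,0]],[[-0.3,0.21,0],[0,0,0]],[[-0.38,0.266,0],[0,0,0]],[[-0.44,0.308,0],[0,0,0]],[[-0.4914,0.3444,0],[0,0,0]],[[-0.4914,0.3444,0],[0,0,0]],[[-0.4914,0.3444,0],[0,0,0]],[[-0.4914,0.3444,0],[0,0,0]]]'; python3 -c "
from h import *
print(to([.611,.049,.118],0))"
```

```text
time_s: 27.05
position: [0.6105, 0.0501, 0.2556]
tool_rot: [[-0.001, 1.0, -0.002], [1.0, 0.001, 0.001], [0.001, -0.002, -1.0]]
ft_force: [-0.2, 0.2, -2.5]
grip_width: 0.0258
gripper_force: 40.2
([-0.0023, 0.0017, 0.2752], [-0.0007, -0.0002, 0.0002])
```

```bash
python3 -m handwheel '[[[-0.001,0,0.06],[0,0,0]],[[-0.001,0,0.14],[0,0,0]],[[-0.001,0,0.2],[0,0,0]],[[-0.001,0,0.24],[0,0,0]],[[-0.001,0,0.262],[0,0,0]],[[-0.001,0,0.274],[0,0,0]],[[-0.001,0,0.28],[0,0,0]],[[-0.001,0,0.28],[0,0,0]],[[-0.001,0,0.28],[0,0,0]]]'; python3 -m handwheel '[[[0,0,0],[0,0,0]],[[0,0,0],[0,0,0]],[[0,0,0],[0,0,0]],[[0,0,0],[0,0,0]],[[0,0,0],[0,0,0]],[[0,0,0],[0,0,0]]]' 0.7; python3 -m handwheel '[[[0,0,-0.06],[0,0,0]],[[0,0,-0.14],[0,0,0]],[[0,0,-0.22],[0,0,0]],[[0,0,-0.22],[0,0,0]],[[0,0,-0.22],[0,0,0]]]'; python3 look.py; python3 -c "
from h import *
print(to([.445,.3705,.22],0))"
```

```text
time_s: 27.95
position: [0.6117, 0.0487, 0.1176]
tool_rot: [[0.0, 1.0, 0.002], [1.0, -0.0, -0.0], [-0.0, 0.002, -1.0]]
ft_force: [-0.4, 0.1, 0.9]
grip_width: 0.0262
gripper_force: 40.7
time_s: 28.55
position: [0.6113, 0.0486, 0.1166]
tool_rot: [[0.0, 1.0, -0.0], [1.0, -0.0, 0.0], [0.0, -0.0, -1.0]]
ft_force: [-0.0, 0.5, 0.4]
grip_width: 0.0596
gripper_force: 0.0
time_s: 29.05
position: [0.6113, 0.0486, 0.2271]
tool_rot: [[0.0, 1.0, 0.001], [1.0, -0.0, -0.0], [-0.0, 0.001, -1.0]]
ft_force: [0.7, -0.1, -0.9]
grip_width: 0.0599
gripper_force: 0.0
scene table 84 [0.446  0.3689 0.113 ]
scene table 120 [0.6185 0.0433 0.1116]
scene table 123 [ 0.6238 -0.0315  0.112 ]
scene shelf 160 [ 0.618  -0.0277  0.1542]
scene shelf 149 [0.6143 0.0468 0.1543]
top table 88 [0.4446 0.3711 0.1147]
([0.6436, -0.3317, 0.0115], [-0.0008, -0.0001, -0.0001])
```

```bash
python3 -m handwheel '[[[0.6436,-0.3317,0],[0,0,0]],[[0.6436,-0.3317,0],[0,0,0]],[[0.6436,-0.3317,0],[0,0,0]],[[0.6436,-0.3317,0],[0,0,0]],[[0.6436,-0.3317,0],[0,0,0]],[[0.6436,-0.3317,0],[0,0,0]],[[0.6436,-0.3317,0],[0,0,0]],[[0.6436,-0.3317,0],[0,0,0]],[[0.6436,-0.3317,0],[0,0,0]],[[0.6436,-0.3317,0],[0,0,0]]]'; python3 -m handwheel '[[[0,0,0],[0,0,0]],[[0,0,0],[0,0,0]],[[0,0,0],[0,0,0]]]'; python3 -c "
from h import *
print(to([.445,.3705,.0765],0))"
```

```text
time_s: 30.15
position: [0.4459, 0.3696, 0.2258]
tool_rot: [[0.001, 1.0, -0.001], [1.0, -0.001, -0.001], [-0.001, -0.001, -1.0]]
ft_force: [0.7, -1.4, 0.3]
grip_width: 0.0599
gripper_force: 0.0
time_s: 30.45
position: [0.4461, 0.3696, 0.2266]
tool_rot: [[0.002, 1.0, -0.0], [1.0, -0.002, -0.0], [-0.0, -0.0, -1.0]]
ft_force: [-0.3, -0.4, 0.4]
grip_width: 0.0596
gripper_force: 0.0
([0.0018, -0.0021, 0.3002], [-0.0, 0.0, -0.0006])
```

```bash
python3 -m handwheel '[[[0.002,-0.002,0.06],[0,0,0]],[[0.002,-0.002,0.14],[0,0,0]],[[0.002,-0.002,0.2],[0,0,0]],[[0.002,-0.002,0.26],[0,0,0]],[[0.002,-0.002,0.2995],[0,0,0]],[[0.002,-0.002,0.2995],[0,0,0]],[[0.002,-0.002,0.2995],[0,0,0]]]'; python3 -m handwheel '[[[0,0,0],[0,0,0]],[[0,0,0],[0,0,0]],[[0,0,0],[0,0,0]],[[0,0,0],[0,0,0]],[[0,0,0],[0,0,0]],[[0,0,0],[0,0,0]],[[0,0,0],[0,0,0]]]' 0 40; python3 -m handwheel '[[[0,0,-0.05],[0,0,0]],[[0,0,-0.12],[0,0,0]],[[0,0,-0.2],[0,0,0]],[[0,0,-0.28],[0,0,0]],[[0,0,-0.36],[0,0,0]],[[0,0,-0.36],[0,0,0]],[[0,0,-0.36],[0,0,0]]]'; python3 -c "
from h import *
print(to([.6073,.1242,.256],0))"
```

```text
time_s: 31.15
position: [0.445, 0.3714, 0.0775]
tool_rot: [[0.001, 1.0, 0.001], [1.0, -0.001, 0.0], [0.0, 0.001, -1.0]]
ft_force: [-0.3, -0.2, 0.4]
grip_width: 0.0598
gripper_force: 0.0
time_s: 31.85
position: [0.4448, 0.3717, 0.0779]
tool_rot: [[0.0, 1.0, 0.001], [1.0, -0.0, 0.001], [0.001, 0.001, -1.0]]
ft_force: [-0.5, -0.7, 6.5]
grip_width: 0.0265
gripper_force: 40.1
time_s: 32.55
position: [0.4443, 0.3714, 0.2568]
tool_rot: [[0.0, 1.0, 0.0], [1.0, -0.0, 0.0], [0.0, 0.0, -1.0]]
ft_force: [-1.1, 0.1, -3.0]
grip_width: 0.0263
gripper_force: 40.4
([-0.4943, 0.3261, 0.0016], [0.0001, -0.0, -0.0001])
```

```bash
python3 -m handwheel '[[[-0.06,0.04,0],[0,0,0]],[[-0.14,0.093,0],[0,0,0]],[[-0.22,0.146,0],[0,0,0]],[[-0.3,0.199,0],[0,0,0]],[[-0.38,0.252,0],[0,0,0]],[[-0.44,0.291,0],[0,0,0]],[[-0.4943,0.3261,0],[0,0,0]],[[-0.4943,0.3261,0],[0,0,0]],[[-0.4943,0.3261,0],[0,0,0]],[[-0.4943,0.3261,0],[0,0,0]]]'; python3 look.py;python3 -c "
from h import *
print(to([.6073,.1242,.118],0))"
```

```text
time_s: 33.55
position: [0.6068, 0.1251, 0.2558]
tool_rot: [[-0.001, 1.0, -0.002], [1.0, 0.001, 0.0], [0.0, -0.002, -1.0]]
ft_force: [0.1, 0.3, -2.4]
grip_width: 0.0262
gripper_force: 40.2
scene table 129 [ 0.624  -0.031   0.1118]
scene table 118 [0.6186 0.0429 0.112 ]
scene shelf 158 [ 0.618  -0.0278  0.1545]
scene shelf 144 [0.614  0.0471 0.1542]
top table 52 [0.6043 0.0504 0.1091]
top table 48 [ 0.6103 -0.0223  0.1097]
top shelf 84 [ 0.6163 -0.0248  0.1552]
top shelf 86 [0.612  0.0494 0.1551]
([-0.0022, 0.0011, 0.2771], [-0.0003, -0.0, 0.0003])
```

```bash
python3 -m handwheel '[[[-0.001,0,0.06],[0,0,0]],[[-0.001,0,0.14],[0,0,0]],[[-0.001,0,0.2],[0,0,0]],[[-0.001,0,0.24],[0,0,0]],[[-0.001,0,0.262],[0,0,0]],[[-0.001,0,0.274],[0,0,0]],[[-0.001,0,0.28],[0,0,0]],[[-0.001,0,0.28],[0,0,0]],[[-0.001,0,0.28],[0,0,0]]]'; python3 -m handwheel '[[[0,0,0],[0,0,0]],[[0,0,0],[0,0,0]],[[0,0,0],[0,0,0]],[[0,0,0],[0,0,0]],[[0,0,0],[0,0,0]],[[0,0,0],[0,0,0]]]' 0.7; python3 -m handwheel '[[[0,0,-0.06],[0,0,0]],[[0,0,-0.14],[0,0,0]],[[0,0,-0.22],[0,0,0]],[[0,0,-0.26],[0,0,0]],[[0,0,-0.26],[0,0,0]]]'; python3 -m handwheel '[[[0.1,-0.1,0],[0,0,0]],[[0.2,-0.2,0],[0,0,0]],[[0.3,-0.3,0],[0,0,0]],[[0.4,-0.34,0],[0,0,0]],[[0.4,-0.34,0],[0,0,0]],[[0.4,-0.34,0],[0,0,0]]]'; python3 look.py; python3 -c "
from h import *
D=np.load('last.npz');save('final',np.clip(np.hstack([D['t'][90:240,130:440],D['s'][150:380,90:420][:150]])*1.0,0,255).astype(np.uint8)) if 0 else save('final',D['s'])
"
```

```text
time_s: 34.55
position: [0.6079, 0.1239, 0.1179]
tool_rot: [[0.0, 1.0, 0.002], [1.0, -0.0, 0.0], [0.0, 0.002, -1.0]]
ft_force: [-0.9, -0.1, 0.9]
grip_width: 0.0259
gripper_force: 40.7
time_s: 35.15
position: [0.6075, 0.1238, 0.1169]
tool_rot: [[0.0, 1.0, 0.0], [1.0, -0.0, -0.0], [-0.0, 0.0, -1.0]]
ft_force: [0.7, -0.7, -0.4]
grip_width: 0.06
gripper_force: 0.0
time_s: 35.65
position: [0.6084, 0.1238, 0.2503]
tool_rot: [[0.0, 1.0, 0.007], [1.0, -0.0, 0.0], [0.0, 0.007, -1.0]]
ft_force: [-0.1, -0.1, -0.7]
grip_width: 0.0596
gripper_force: 0.0
time_s: 36.25
position: [0.4343, 0.3267, 0.2459]
tool_rot: [[-0.004, 1.0, -0.002], [1.0, 0.004, -0.0], [-0.0, -0.002, -1.0]]
ft_force: [0.6, 0.1, 0.6]
grip_width: 0.06
gripper_force: 0.0
scene table 116 [0.6147 0.1173 0.1126]
scene table 128 [ 0.6235 -0.0314  0.1119]
scene table 125 [0.6183 0.0429 0.1113]
scene shelf 136 [0.6102 0.1217 0.1539]
scene shelf 158 [ 0.6179 -0.0276  0.1543]
scene shelf 149 [0.6142 0.047  0.154 ]
top table 44 [ 0.6097 -0.0218  0.11  ]
top table 49 [0.6054 0.0495 0.109 ]
top table 52 [0.603  0.1201 0.1087]
top shelf 85 [ 0.6162 -0.0246  0.1552]
top shelf 83 [0.6119 0.0496 0.1551]
top shelf 84 [0.6086 0.1245 0.1556]
```

View pics/final.png

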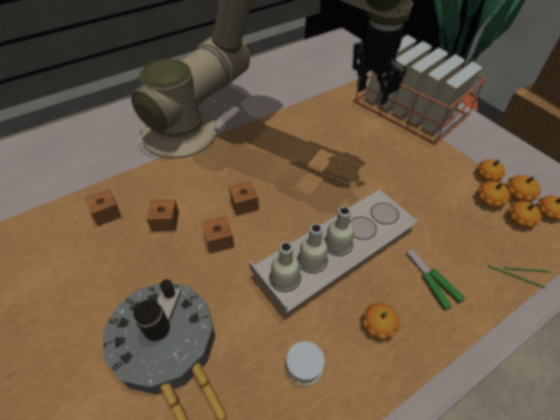

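The final view shows the three vases upright on marks 1 to 3, at (285,268), (314,248) and (341,230). The pin head is seated on the pointer at number 3, at (168,290), the bystanders are in place and the arm is clear. Handing in.

```bash
python3 -c "
from rig import close_job
print(close_job())"
```

```text
the job is handed in; nothing more can be done
None
```

The job is handed in, with no verdict returned: the sleeve is set to 3 with the pin fully home, the three vases stand on marks 1 to 3 within about 3 mm by the cameras, and the bystanders were not touched.

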